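Row up solenoids in a tilting fence tray and clip them

ROBOT

A 6-joint arm with a two-finger parallel gripper is mounted at the origin on the work surface. World frame = base frame: x ahead of the robot, y to its left, z up, the work surface at z = 0. Lengths are in mm, angles in rad, forces in N, time in s.
With the tool pointing down it reaches from about 350 to 775 mm from the base axis. Payload 7.3 kg.
Tool frame: the origin (TCP) lies at the very end of the fingers, on their centre line; the grasp point (between the pads) lies 19 mm behind it; x points along the fingers, z is the direction in which the jaws open and shut, and the axes are right-handed (so a half turn about x gives the same grasp; the last joint's range is limited). The gripper opens to 92 mm and grips with 3 to 60 N. Pads are 19 mm wide; open, the fingers measure 130 mm over their backs; the gripper's body (75 mm by 190 mm) begins 47 mm behind the grasp point.
Start: joints at [-1.271, 0.342, 1.524, -0, 1.275, -0.146], TCP at [226.393, -473.699, 226.741] pointing down, gripper open.
Joint ranges: [-2.53, 2.53], [-0.77, 2.02], [0.04, 2.7], [-1, 4.14], [0.28, 2.66], [-3.11, 3.11]. Speed limits (rad/s): [2.57, 2.57, 3.14, 3.14, 3.14, 3.14].

INTERFACE

Orientations are given as [roll, pitch, yaw] about the fixed x, y, z axes, in that order (R = Rz(yaw) Ry(pitch) Rx(roll)).
In Python, from plant import * gives the robot as it stands.
- The arm moves only by the tool carry_out, never from a script. Its argument "rows" is a list of rows, each a list of 4 numbers: the shift along the world's x, y, z in mm, then the turn about the world's z in degrees. In form: [[x, y, z, twist], ...]. A call has 1 to 20 rows; each row is the pose to reach, as a shift and turn from the pose measured when the call began; what a row does not reach only later rows make up. A row lasts 1/12 s, in which the tool goes at most 41.7 mm and 7.16 degrees, less where a joint would pass 70% of its speed; a pose out of reach is approached as far as the arm can. A call with a gripper value outside its range is refused whole. "hand" is the finger opening in mm, from 0 to 91.8, set as the call begins (left out, the last holds). The fingers move at their own pace and stop on an object; the grip force is fixed at half the most. Time passes only in rows, so rows that repeat a pose let the fingers close. It gives the time, the measured TCP pose, the force and the opening at its end, in the units of the state.
- get_obs(): the state, without advancing time (a new reading comes with each control period).
- capture(name): name is "scene" or "top" or "wrist"; returns the picture (480x640x3 uint8, red, green, blue); there is no depth.
- camera_info(name): a dict with "camera_matrix" (3x3 intrinsics, pixels), "pose" (4x4, takes a point from camera to world coordinates); the wrist camera has in their place "mount" (4x4, takes a point from camera to tool coordinates, whose origin is the TCP and whose axes are the tool frame's). Camera axes: x right, y down, z forward; pixel columns grow to the right and rows downward; lengths in mm; the calibration is good to about 2 mm. A picture is of the moment at which its call begins: read the wrist's pose just before it. camera_info takes no time and is no camera call.
- close_job(): hands the job in, once; it reports no verdict.
The state is a dict: "time": time; "joint_positions": joint angles; "dq": joint speeds; "tau": joint torques, N m; "tool_pos": TCP position; "tcp_rot": TCP orientation; "contact_force": force on the tool from outside, world axes, zero at the start; "moment": the same for the moment, N m; "grip_width": finger opening in mm.
Only numpy, scipy, OpenCV 4.12 (cv2) and the standard library are available. Lean on these libraries where they do the work, as an engineer would, in place of code of your own. Each camera call takes 0.05 s, during which the arm holds its last target. There are 200 camera calls.

TASK

Line up the three loose solenoids in the hinged aluminium tray: raise the tray by its bar handle so that it tips towards the fence on its hinge side and all three slide into a single row, long sides flush against the fence, then lower the tray gently until it lies flat again, without letting it drop. Then swing the steel hold-down clip on the tray all the way over the row, to its stop, where it lies parallel to the fence, and let go. Leave the other things on the bench alone.

Things in the scene. Friction and masses are not known exactly. Their poses are not given: they have to be found in the camera images.
- fixture: fixed plywood base, 190 x 290 x 8 mm, carrying the tray. Origin at the centre of its underside; +x points from the tray's handle to its fence (away from the robot, within 0.25 rad), y along the fence, z up. Tray: 180 mm (x) by 276 mm (y), floor 18 mm above the bench when flat, inside faces at x = +-85, y = +-132 mm. Fence on the +x side 26 mm high above the floor, side walls 22 mm, near lip 14 mm
- hinge_line (a point): middle of the tray's hinge line, which runs along the fixture's y axis under the fence (94 mm from the fixture's origin along x, 12 mm above the bench). Axes as the fixture's. It stays put
- tray (a joint): tilt of the tray about the hinge line: 0 flat, grows as the handle side is raised, stop at 0.7 rad. The tray (600 g, about 1 kg with the solenoids) falls back if let go; faster than 1.5 rad/s counts as dropped. On the smooth floor the solenoids begin to slide at 0.17 to 0.27 rad; at 0.45 rad they run to the fence and square up against it
- tray_handle (a point): middle of the tray's bar handle: round steel bar 12 mm thick, 110 mm long along the fixture's y, 32 mm clear of the near lip, free below; its axis is 45 mm above the bench when flat. Take it from above, fingers before and behind it; it can turn between them. It moves with the tray on an arc: 222 mm from the hinge line towards -x and 33 mm above it when flat. Axes turn with the tray
- fence_foot (a point): point on the tray floor at the foot of the fence's inner face, halfway along it. Moves with the tray; its x points square into the fence, y along the fence, z up from the tray floor. A solenoid lying flush has its origin 16 mm from the fence face, at x = -16 mm here
- clip (a joint): swing of the hold-down clip about its pivot screw, in rad: 0 parked, lying along the right-hand (-y) side wall and pointing from its pivot to the handle side; it grows clockwise seen from above to its stop at 1.571, where the clip lies parallel to the fence over the row. It stays where it is left (friction 0.06 N m). It starts at 0 to 0.25
- clip_pivot (a point): pivot screw of the clip, at the fence end of the tray's right-hand side (in the fixture's frame 69 mm, -150 mm), 52.5 mm above the bench when flat: the level of the clip's underside, 34.5 mm above the tray floor, so that it passes 2.5 mm above the solenoids. Axes as the tray's
- clip_knob (a point): centre of the top of the clip's upright black finger knob, 14 mm thick and 36 mm high above the blade, 150 mm from the pivot; knob top 91.5 mm above the bench when the tray is flat. The blade is flat dark spring steel, 14 mm wide, 3 mm thick, and ends 207 mm from the pivot. Pinch the knob or push it sideways; it is round and may turn in the fingers. The point's -x points from pivot to knob
- coil0: one of three equal solenoids, a steel bracket round an orange wound coil: a block 62 mm long (its y axis), 32 mm wide (x) and 32 mm high (z), about 140 g. Origin at the centre of its underside. It lies loose on the floor of the tray at the start, upright, out from the fence and up to 0.4 rad askew to it, at the right (-y) end of the tray
- coil1: one of three equal solenoids, a steel bracket round an orange wound coil: a block 62 mm long (its y axis), 32 mm wide (x) and 32 mm high (z), about 140 g. Origin at the centre of its underside. It lies loose on the floor of the tray at the start, upright, out from the fence and up to 0.4 rad askew to it, in the middle of the tray
- coil2: one of three equal solenoids, a steel bracket round an orange wound coil: a block 62 mm long (its y axis), 32 mm wide (x) and 32 mm high (z), about 140 g. Origin at the centre of its underside. It lies loose on the floor of the tray at the start, upright, out from the fence and up to 0.4 rad askew to it, at the left (+y) end of the tray
- supply: bystander; leave it where it is. Origin at the centre of its underside. Metal power supply, 215 x 115 x 50 mm, on the left (+y)
- tape: bystander; leave it where it is. Origin at the centre of its underside. Roll of tape lying flat, 100 mm across, 25 mm high, on the right (-y)
- driver: bystander; leave it where it is. Origin at the centre of its underside. Screwdriver, 190 mm long, lying on the right (-y), further out
- organiser: bystander; leave it where it is. Origin at the centre of its underside. Clear parts box with compartments, 100 x 140 x 40 mm, at the far left
Mind the look-alikes: they are no part of the job. Leave any red or yellow look-alike of the coil2 alone.

How it is judged (in metres and radians):
On the way, in this order (a step that is already met when the one before it is completed fails the run):
1. the tray is raised by at least 0.2 rad and all three solenoids have slid flush against the fence (value of joint tray above 0.2 rad and x of each of coil0, coil1, coil2 in the frame of fence_foot above -0.021 m and angle between the y axis of each of coil0, coil1, coil2 and the y axis of fence_foot, either way round below 0.08 rad and angle between the z axis of each of coil0, coil1, coil2 and the z axis of fence_foot, either way round below 0.08 rad and z of coil0 in the frame of fence_foot between -0.005 and 0.005 m and z of coil1 in the frame of fence_foot between -0.005 and 0.005 m and z of coil2 in the frame of fence_foot between -0.005 and 0.005 m), for 0.2 s.
2. the tray is lowered flat with the row still along the fence (value of joint tray below 0.02 rad and x of each of coil0, coil1, coil2 in the frame of fence_foot above -0.021 m and angle between the y axis of each of coil0, coil1, coil2 and the y axis of fence_foot, either way round below 0.08 rad and angle between the z axis of each of coil0, coil1, coil2 and the z axis of fence_foot, either way round below 0.08 rad and z of coil0 in the frame of fence_foot between -0.005 and 0.005 m and z of coil1 in the frame of fence_foot between -0.005 and 0.005 m and z of coil2 in the frame of fence_foot between -0.005 and 0.005 m), for 0.2 s.
3. the clip is swung over the row to its stop (value of joint clip above 1.45 rad), for 0.2 s.
At the end, for the whole second after the job is handed in: The tray lies flat (tilt under 0.02 rad), all three solenoids lie at rest, upright on its floor in one row along the fence (centres within 5 mm of the flush position, long sides within 0.08 rad of the fence), and the clip is over the row at its stop (at least 1.45 rad) (all of step 2 and value of joint clip above 1.45 rad and linear speed of each of coil0, coil1, coil2 below 0.02 m/s); the robot touches nothing.
It fails at once if the tray is dropped: it falls faster than 1.5 rad/s (velocity of joint tray below -1.5 rad/s).
It fails at once if the power supply is moved by more than 30 mm (distance of supply from where it was at the start of the episode above 0.03 m).
It fails at once if the roll of tape is moved by more than 30 mm (distance of tape from where it was at the start of the episode above 0.03 m).
It fails at once if the screwdriver is moved by more than 30 mm (distance of driver from where it was at the start of the episode above 0.03 m).
It fails at once if the parts box is moved by more than 30 mm (distance of organiser from where it was at the start of the episode above 0.03 m).
It also fails if it takes over 54 s, if anything falls off the work surface, if the arm or the gripper's body presses on something with over 40 N, if the wrist force passes 120 N, or if a joint passes its speed limit or range.

## Working session

There is one attempt and no reset: what is moved stays moved. The work goes in short steps, Python scripts to look and compute and a tool call to move; the robot and the scene stay as the last step left them, time stands still between calls to the robot, and variables do not carry over. Pictures are saved under pics/ and viewed, about 8 in all and at most 12, crops included, and the job is handed in when it is done.

Besides the shell and the picture viewer there is one more tool, called after "Request:" in YAML: its name, and indented under it one key for each argument. carry_out: Moves the arm, as the interface text tells. Its arguments: {"type":"object","properties":{"rows":{"type":"array"},"hand":{"type":"number"}},"required":["rows"]}

```bash
mkdir -p pics; python3 - <<'E'
from plant import *
import cv2
for n in ("top","scene"):
    cv2.imwrite(f"pics/{n}0.png",capture(n)[:,:,::-1]); i=camera_info(n); print(n,i["camera_matrix"],i["pose"])
o=get_obs();print(o["time"],o["tool_pos"],o["tcp_rot"],camera_info("wrist"))
E
```

```text
top [[452.38291372   0.         314.83133616]
 [  0.         452.38291372 237.26629797]
 [  0.           0.           1.        ]] [[ 1.40101238e-02 -9.87756414e-01  1.55373687e-01  3.94021141e+02]
 [-9.99744372e-01 -1.10800265e-02  1.97084540e-02 -4.23960813e+00]
 [-1.77456073e-02 -1.55610087e-01 -9.87659149e-01  1.06710769e+03]
 [ 0.00000000e+00  0.00000000e+00  0.00000000e+00  1.00000000e+00]]
scene [[541.11935002   0.         321.40177234]
 [  0.         541.11935002 239.38706429]
 [  0.           0.           1.        ]] [[-7.11864721e-01  4.25185891e-01 -5.58986205e-01  1.38370464e+03]
 [ 7.02306988e-01  4.35126415e-01 -5.63409174e-01  8.40090604e+02]
 [ 3.67603209e-03 -7.93651032e-01 -6.08362167e-01  1.00916651e+03]
 [ 0.00000000e+00  0.00000000e+00  0.00000000e+00  1.00000000e+00]]
0.1 [ 226.25631649 -473.35407984  226.13529829] [3.02813554 1.56946991 1.9031266 ] {'camera_matrix': array([[414.0092643 ,   0.        , 318.97138777],
       [  0.        , 414.0092643 , 240.43840127],
       [  0.        ,   0.        ,   1.        ]]), 'mount': array([[-2.04813234e-04, -2.85147002e-01,  9.58483774e-01,
        -1.56914724e+02],
       [-3.34738641e-04, -9.58483721e-01, -2.85147058e-01,
         7.73386823e+01],
       [ 9.99999923e-01, -3.79243447e-04,  1.00860431e-04,
        -8.72678307e-01],
       [ 0.00000000e+00,  0.00000000e+00,  0.00000000e+00,
         1.00000000e+00]])}
```

View pics/top0.png

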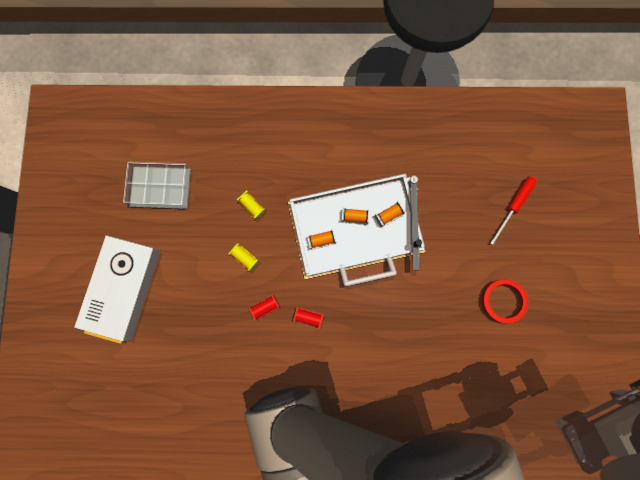

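View pics/scene0.png

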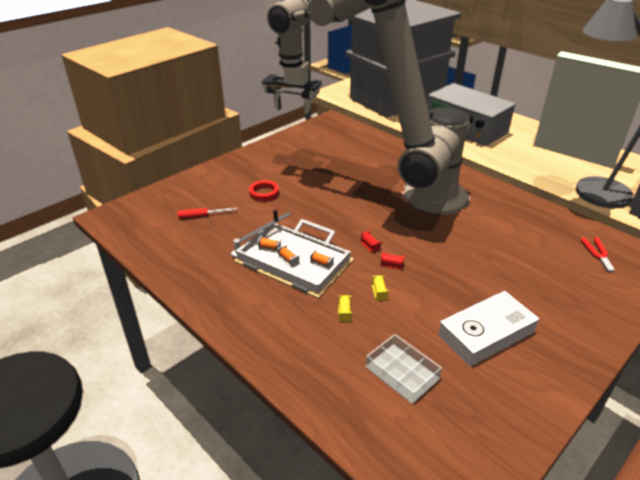

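```bash
cat > h.py <<'E'
from plant import *
import cv2, numpy as np
def ray(n,uv,z,T=None):
    i=camera_info(n); T=i["pose"] if T is None else T
    d=T[:3,:3]@np.linalg.solve(i["camera_matrix"],[uv[0],uv[1],1.]); return T[:3,3]+d*(z-T[2,3])/d[2]
def proj(n,P,T=None):
    i=camera_info(n); T=i["pose"] if T is None else T
    q=np.linalg.inv(T)@np.append(P,1); q=i["camera_matrix"]@q[:3]; return q[:2]/q[2]
E
python3 - <<'E'
import cv2
a=cv2.imread("pics/top0.png")[165:295,280:440]
cv2.imwrite("pics/topc.png",cv2.resize(a,None,fx=5,fy=4.6,interpolation=cv2.INTER_CUBIC))
E
```

```text
(no output)
```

View pics/topc.png

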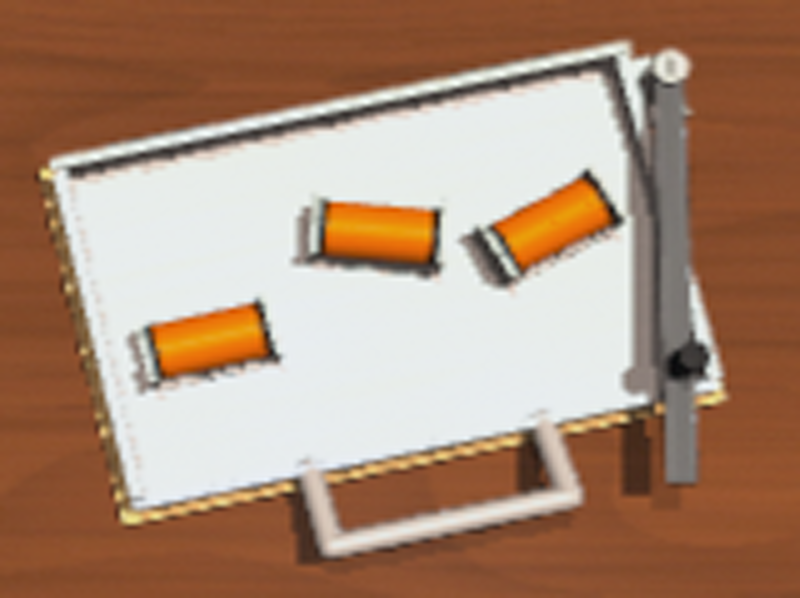

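```bash
python3 - <<'E'
from h import *
f=lambda x,y:(280+x/5-.4,165+y/4.6-.4)
A={n:ray("top",f(*p),z) for n,p,z in [("hl",(330,548),47),("hr",(575,495),47),("fl",(55,162),44),("fr",(630,45),44),("pl",(128,520),8),("pr",(722,398),8),("piv",(670,67),57),("knob",(688,360),91.5)]}
for n,p in A.items(): print(n,p.round(1))
for a,b in(("hl","hr"),("fl","fr"),("pl","pr"),("piv","knob")):
    d=A[a]-A[b]; print(a,b,np.hypot(*d[:2]).round(1),np.arctan2(-d[0],d[1]).round(3))
hm=(A["hl"]+A["hr"])/2; print("handle mid",hm)
y=np.arctan2(*( -(A["pl"]-A["pr"])[0], (A["pl"]-A["pr"])[1]))
for yaw in(y,np.arctan2(-(A["fl"]-A["fr"])[0],(A["fl"]-A["fr"])[1])):
    R=np.array([[np.cos(yaw),-np.sin(yaw)],[np.sin(yaw),np.cos(yaw)]])
    for n,l in(("pl",(-95,145)),("pr",(-95,-145)),("piv",(69,-150)),("fl",(94,138)),("fr",(94,-138))): print(n,(A[n][:2]-R@l).round(1))
    print(yaw,"origin from handle",hm[:2]-R@(-128,0))
E
```

```text
hl [449.7 -54.4  47. ]
hr [ 477.  -164.4   47. ]
fl [642.4  73.7  44. ]
fr [ 705.8 -193.5   44. ]
pl [464.8  38.1   8. ]
pr [ 530.6 -240.     8. ]
piv [ 690.6 -209.2   57. ]
knob [ 537.7 -207.2   91.5]
hl hr 113.3 0.243
fl fr 274.6 0.233
pl pr 285.8 0.232
piv knob 153.0 -1.584
handle mid [ 463.35290936 -109.40241551   47.        ]
pl [590.6 -81.2]
pr [589.7 -77. ]
piv [589.  -79.1]
fl [582.7 -82.2]
fr [582.6 -80.8]
0.23220028092998604 origin from handle [587.91769962 -79.94714389]
pl [590.7 -81. ]
pr [589.5 -77. ]
piv [588.8 -79.2]
fl [582.8 -82.3]
fr [582.5 -80.9]
0.2331468296639481 origin from handle [587.88976297 -79.82925046]
```

```bash
python3 - <<'E'
from h import *
from scipy.spatial.transform import Rotation as Ro
o=get_obs(); R=Ro.from_euler("xyz",o["tcp_rot"]).as_matrix(); print(R.round(3)); z=R[:,2]
a=np.degrees(np.arctan2(z[1],z[0])); print("twist",[(13.4-a+180*k) for k in(-1,0,1,2)], o["joint_positions"],np.array([464,-109,130])-o["tool_pos"])
E
```

```text
[[-0.     0.902  0.431]
 [ 0.001  0.431 -0.902]
 [-1.     0.    -0.001]]
twist [np.float64(-102.14174180418861), np.float64(77.85825819581139), np.float64(257.8582581958114), np.float64(437.8582581958114)] [-1.27102952e+00  3.42629344e-01  1.52489703e+00 -4.51402176e-05
  1.27539199e+00 -1.46007418e-01] [237.74368351 364.35407984 -96.13529829]
```

Request:
carry_out:
  hand: 34
  rows:
    - [20, 32, 0, 6.5]
    - [40, 62, 0, 13]
    - [60, 92, 0, 19.5]
    - [80, 122, 0, 26]
    - [100, 152, 0, 32.5]
    - [119, 182, -10, 39]
    - [139, 212, -20, 45.5]
    - [159, 242, -35, 52]
    - [178, 272, -50, 58.5]
    - [198, 303, -70, 65]
    - [218, 334, -85, 71.5]
    - [238, 364, -96, 78]
    - [238, 364, -96, 78]

```text
time: 1.18
tool_pos: [465.2, -104.1, 127.7]
tcp_rot: [2.301, 1.566, 2.548]
contact_force: [-0.2, 0.1, -0.3]
grip_width: 34.2
```

```bash
cat >> h.py <<'E'
from scipy.spatial.transform import Rotation as Ro
def st():
    o=get_obs(); R=Ro.from_euler("xyz",o["tcp_rot"]).as_matrix()
    print("t",round(o["time"],2),"p",o["tool_pos"].round(1),"jaw",np.degrees(np.arctan2(R[1,2],R[0,2])).round(1),"F",np.round(o["contact_force"],1),"w",np.round(o["grip_width"],1))
    T=np.eye(4);T[:3,:3]=R;T[:3,3]=o["tool_pos"]; return T@camera_info("wrist")["mount"]
E
python3 - <<'E'
from h import *
T=st(); im=capture("wrist")[:,:,::-1].copy()
for P in([464,-109,45],[451,-56,45],[477,-162,45]): 
    u=proj("wrist",P,T); print(u); cv2.circle(im,tuple(int(v) for v in u),4,(0,0,255),1)
cv2.imwrite("pics/w1.png",im)
E
```

```text
t 1.18 p [ 465.2 -104.1  127.7] jaw 14.1 F [-0.2  0.1 -0.3] w 34.2
[315.48651493 258.2843039 ]
[315.8338699  168.31907148]
[315.17891389 337.95323492]
```

View pics/w1.png

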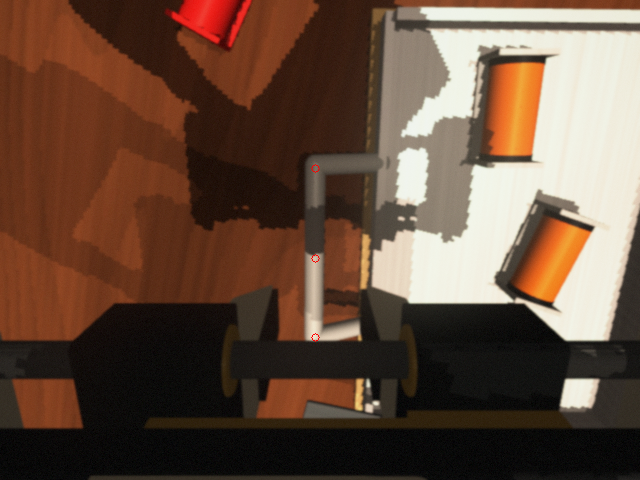

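Request:
carry_out:
  hand: 28
  rows:
    - [-1, -5, -15, -0.6]
    - [-1, -5, -35, -0.6]
    - [-1, -5, -55, -0.6]
    - [-1, -5, -70, -0.6]
    - [-1, -5, -80, -0.6]
    - [-1, -5, -90, -0.6]
    - [-1, -5, -97, -0.6]
    - [-1, -5, -99, -0.6]
    - [-1, -5, -99, -0.6]

```text
time: 1.98
tool_pos: [463.1, -112.0, 29.5]
tcp_rot: [2.602, 1.566, 2.832]
contact_force: [0.2, -0.6, -0.6]
grip_width: 27.8
```

Request:
carry_out:
  hand: 8
  rows:
    - [0, 0, 0, 0]
    - [0, 0, 0, 0]
    - [0, 0, 0, 0]
    - [0, 0, 0, 0]
    - [0, 0, 0, 0]
    - [0, 0, 0, 0]

```text
time: 2.48
tool_pos: [463.7, -112.1, 30.0]
tcp_rot: [2.648, 1.567, 2.878]
contact_force: [0.8, 0.0, 4.3]
grip_width: 11.0
```

```bash
python3 - <<'E'
import numpy as np
r=np.hypot(222,33);p=np.arctan2(33,222)
for th in np.arange(0,.56,.025):
    d=-r*np.cos(p+th)+222; print(f"{th:.3f} [{d*.972:.1f}, {d*.233:.1f}, {r*np.sin(p+th)-33:.1f}, 0],")
E
```

```text
0.000 [0.0, 0.0, 0.0, 0],
0.025 [0.9, 0.2, 5.5, 0],
0.050 [1.9, 0.4, 11.1, 0],
0.075 [3.0, 0.7, 16.5, 0],
0.100 [4.3, 1.0, 22.0, 0],
0.125 [5.7, 1.4, 27.4, 0],
0.150 [7.2, 1.7, 32.8, 0],
0.175 [8.9, 2.1, 38.1, 0],
0.200 [10.7, 2.6, 43.4, 0],
0.225 [12.6, 3.0, 48.7, 0],
0.250 [14.6, 3.5, 53.9, 0],
0.275 [16.8, 4.0, 59.0, 0],
0.300 [19.1, 4.6, 64.1, 0],
0.325 [21.5, 5.2, 69.2, 0],
0.350 [24.1, 5.8, 74.1, 0],
0.375 [26.7, 6.4, 79.0, 0],
0.400 [29.5, 7.1, 83.8, 0],
0.425 [32.4, 7.8, 88.6, 0],
0.450 [35.4, 8.5, 93.3, 0],
0.475 [38.6, 9.2, 97.9, 0],
0.500 [41.8, 10.0, 102.4, 0],
0.525 [45.1, 10.8, 106.8, 0],
0.550 [48.6, 11.6, 111.2, 0],
```

Request:
carry_out:
  hand: 8
  rows:
    - [1, 0, 5.5, 0]
    - [2, 0, 11, 0]
    - [3, 1, 16.5, 0]
    - [4, 1, 22, 0]
    - [6, 1, 27, 0]
    - [7, 2, 33, 0]
    - [9, 2, 38, 0]
    - [11, 3, 43, 0]
    - [11, 3, 43, 0]

```text
time: 3.23
tool_pos: [474.3, -109.5, 74.0]
tcp_rot: [2.923, 1.566, -3.129]
contact_force: [-1.9, -5.1, -3.7]
grip_width: 11.0
```

Request:
carry_out:
  rows:
    - [2, 0, 5, 0]
    - [4, 1, 10.5, 0]
    - [6, 1, 15.5, 0]
    - [8, 2, 20.5, 0]
    - [11, 2.5, 25.5, 0]
    - [13, 3, 30.5, 0]
    - [16, 4, 35.5, 0]
    - [19, 4.5, 40.5, 0]
    - [22, 5, 45, 0]
    - [25, 6, 50, 0]
    - [28, 6.5, 54.5, 0]
    - [31, 7.5, 59, 0]
    - [31, 7.5, 59, 0]
    - [31, 7.5, 59, 0]
    - [31, 7.5, 59, 0]
    - [31, 7.5, 59, 0]
    - [31, 7.5, 59, 0]
    - [31, 7.5, 59, 0]

```text
time: 4.73
tool_pos: [504.5, -102.3, 133.6]
tcp_rot: [3.007, 1.565, -3.045]
contact_force: [-4.2, -4.3, -0.6]
grip_width: 11.0
```

```bash
python3 - <<'E'
from h import *
T=st(); a=capture("top")[:,:,::-1][150:300,260:450];b=capture("wrist")[:,:,::-1]; c=capture("scene")[:,:,::-1][195:305,210:370]
cv2.imwrite("pics/t2.png",np.vstack([np.hstack([cv2.resize(a,(400,300)),cv2.resize(c,(400,300))]),np.hstack([cv2.resize(b,(400,300)),np.zeros((300,400,3),np.uint8)])]))
E
```

```text
t 4.73 p [ 504.5 -102.3  133.6] jaw 13.2 F [-4.2 -4.3 -0.6] w 11.0
```

View pics/t2.png

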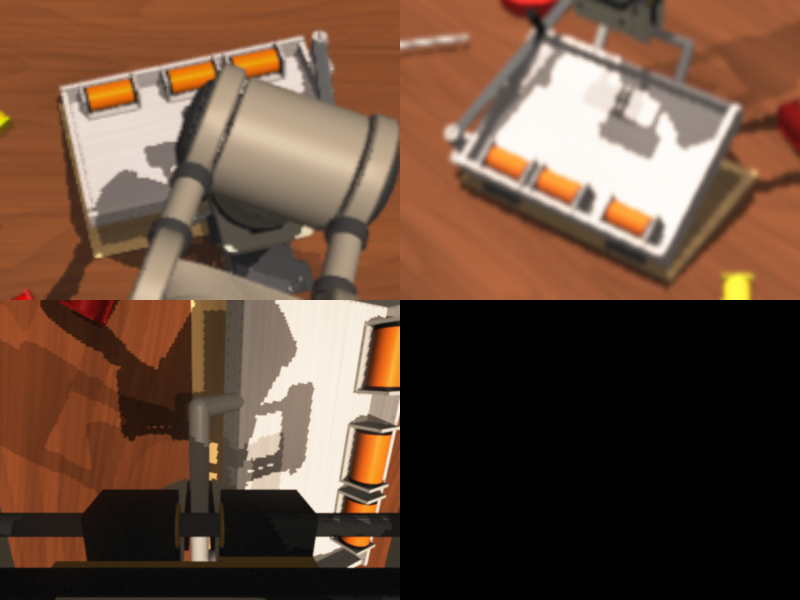

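Request:
carry_out:
  rows:
    - [2, 0.5, 3, 0]
    - [4, 1, 6, 0]
    - [7, 1.5, 9, 0]
    - [7, 1.5, 9, 0]
    - [7, 1.5, 9, 0]
    - [7, 1.5, 9, 0]
    - [7, 1.5, 9, 0]
    - [7, 1.5, 9, 0]
    - [7, 1.5, 9, 0]

```text
time: 5.63
tool_pos: [511.1, -100.8, 142.6]
tcp_rot: [2.973, 1.564, -3.079]
contact_force: [-4.8, -2.8, 0.8]
grip_width: 11.0
```

```bash
python3 - <<'E'
from h import *
st()
y=.235; R=Ro.from_euler("z",y).as_matrix(); H=np.array([589,-80,0])+R@[94,0,12]
for th in (.5,.55,.6):
  Rt=R@Ro.from_euler("y",th).as_matrix()  # handle (-x) side up
  for n in("top","scene"):
    im=cv2.cvtColor(capture(n),cv2.COLOR_RGB2HSV); m=cv2.inRange(im,(8,150,90),(18,255,255))
    C=camera_info(n)["pose"][:3,3]
    c=[k for k in cv2.findContours(m,cv2.RETR_EXTERNAL,cv2.CHAIN_APPROX_NONE)[0] if cv2.contourArea(k)>80]
    for k in c:
        out=[]
        for p in k[:,0]:
            d=ray(n,p,0)-C; a=Rt.T@(C-H); b=Rt.T@d; s=(30-a[2])/b[2]; out.append((a+s*b)[:2])
        r=cv2.minAreaRect(np.float32(out)); print(th,n,np.round(r[0],1),np.round(r[1],1),round(r[2],1))
E
```

```text
t 5.63 p [ 511.1 -100.8  142.6] jaw 13.2 F [-4.8 -2.8  0.8] w 11.0
0.5 top [-501.2  269.9] [82.8 16.7] 56.0
0.5 top [-274.8  141.4] [49.3 68.1] 61.1
0.5 top [-282.   -65.2] [44.7 39.4] 17.7
0.5 top [-29.2  86.7] [51.5 37.3] 90.0
0.5 top [-29.1  -5.5] [52.1 37. ] 90.0
0.5 top [-28.4 -79.4] [48.2 35.4] 89.9Traceback (most recent call last):
  File "<stdin>", line 13, in <module>
  File "h.py", line 4, in ray
    i=camera_info(n); T=i["pose"] if T is None else T
ValueError: time passes only in moves, steps and waits
```

Request:
carry_out:
  rows:
    - [-3.5, -1, -4.5, 0]
    - [-7, -1.5, -9, 0]
    - [-10, -2.5, -13, 0]
    - [-13, -3, -18, 0]
    - [-16, -4, -22.5, 0]
    - [-19, -4.5, -27.5, 0]
    - [-22, -5, -32, 0]
    - [-24.5, -6, -37, 0]
    - [-27, -6.5, -42, 0]
    - [-29.5, -7, -47, 0]
    - [-32, -7.5, -52, 0]
    - [-34, -8, -57.5, 0]
    - [-36, -8.5, -62.5, 0]
    - [-38, -9, -68, 0]
    - [-40, -9.5, -73, 0]
    - [-40, -9.5, -73, 0]

```text
time: 7.02
tool_pos: [471.4, -110.3, 68.6]
tcp_rot: [2.954, 1.565, -3.098]
contact_force: [4.9, 2.8, -4.5]
grip_width: 11.4
```

Request:
carry_out:
  rows:
    - [-1.5, -0.5, -5, 0]
    - [-3, -0.5, -10, 0]
    - [-4, -1, -15, 0]
    - [-5, -1, -20, 0]
    - [-6, -1.5, -25, 0]
    - [-7, -1.5, -29, 0]
    - [-7.5, -2, -32, 0]
    - [-8, -2, -34.5, 0]
    - [-8, -2, -36.5, 0]
    - [-8, -2, -38, 0]
    - [-8, -2, -39, 0]
    - [-8, -2, -39.5, 0]
    - [-8, -2, -39.5, 0]
    - [-8, -2, -39.5, 0]
    - [-8, -2, -39.5, 0]

```text
time: 8.27
tool_pos: [463.9, -112.6, 33.3]
tcp_rot: [-2.859, 1.567, -2.628]
contact_force: [-10.7, 6.6, 45.2]
grip_width: 11.0
```

Request:
carry_out:
  rows:
    - [0, 0, 0, 0]
    - [0, 0, 0, 0]
    - [0, 0, 0, 0]

```text
time: 8.52
tool_pos: [463.8, -112.6, 33.7]
tcp_rot: [-2.809, 1.567, -2.577]
contact_force: [-0.6, 3.0, 11.4]
grip_width: 10.7
```

Request:
carry_out:
  hand: 28
  rows:
    - [0, 0, 0, 0]
    - [0, 0, 0, 0]
    - [0, 0, 0, 0]
    - [0, 0, 0, 0]
    - [0, 0, 10, 0]
    - [0, 0, 30, 0]
    - [0, 0, 60, 0]
    - [0, 0, 90, 0]
    - [-30, -10, 120, 0]
    - [-60, -30, 150, 0]
    - [-80, -60, 160, 0]
    - [-90, -90, 160, 0]
    - [-90, -90, 160, 0]

```text
time: 9.6
tool_pos: [372.5, -207.2, 195.0]
tcp_rot: [-2.057, 1.564, -1.829]
contact_force: [0.2, -0.7, 0.0]
grip_width: 27.7
```

```bash
python3 - <<'E'
from h import *
st(); im=capture("top")
cv2.imwrite("pics/t3.png",cv2.resize(im[150:300,260:460,::-1],(800,600),interpolation=cv2.INTER_CUBIC))
y=.235; R=Ro.from_euler("z",y).as_matrix(); F=np.array([589,-80,0])+R@[85,0,18]
m=cv2.inRange(cv2.cvtColor(im,cv2.COLOR_RGB2HSV),(8,150,90),(18,255,255))
for k in cv2.findContours(m,cv2.RETR_EXTERNAL,cv2.CHAIN_APPROX_NONE)[0]:
    if 80<cv2.contourArea(k)<900:
        r=cv2.minAreaRect(np.float32([(R.T@(ray("top",p,46)-F))[:2] for p in k[:,0]])); print(np.round(r[0],1),np.round(r[1],1),round(r[2],1))
E
```

```text
t 9.6 p [ 372.5 -207.2  195. ] jaw 13.1 F [ 0.2 -0.7  0. ] w 27.7
[-477.6 -166.2] [109.7  60.6] 63.8
[-265.4   -9.7] [19.2 35.9] 1.2
[-310.9 -292.2] [50.1 14.8] 38.0
[-273.5 -136.9] [43.7 24.1] 89.7
[-195.3    6.3] [22.  85.6] 0.6
[-18.3  87.3] [50.2 28.8] 89.9
[-18.3  -5. ] [50.2 28.6] 89.9
[-18.2 -76.7] [50.3 28.9] 89.9
```

View pics/t3.png

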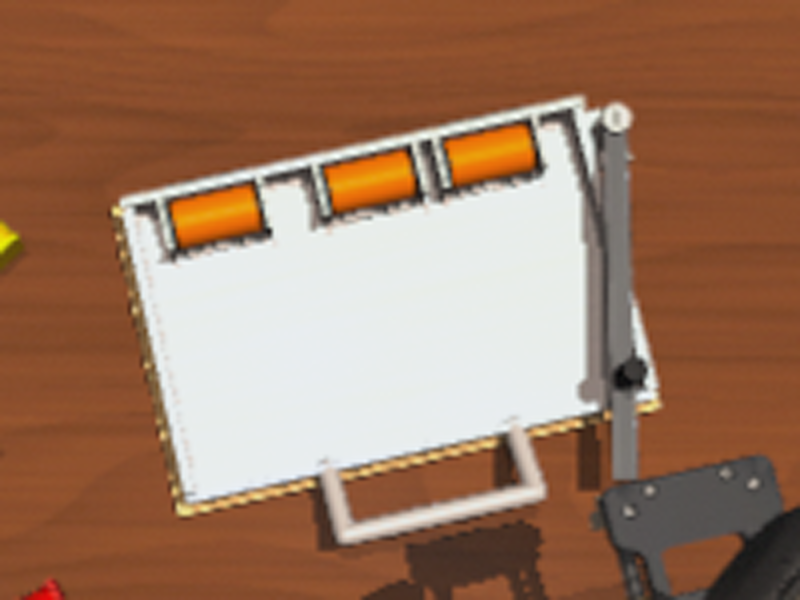

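Request:
carry_out:
  hand: 36
  rows:
    - [5, 0, 0, 6.5]
    - [20, 0, 0, 13]
    - [35, 0, 0, 19.5]
    - [50, 0, 0, 26]
    - [65, 0, 0, 32.5]
    - [80, 0, -10, 39]
    - [100, 0, -20, 45.5]
    - [120, 0, -30, 52]
    - [140, 0, -40, 58.5]
    - [155, 0, -50, 65]
    - [167, -1, -60, 71.5]
    - [167, -1, -65, 76]
    - [167, -1, -65, 76]
    - [167, -1, -65, 76]

```text
time: 10.82
tool_pos: [539.7, -204.8, 128.1]
tcp_rot: [-2.879, 1.569, -1.327]
contact_force: [0.4, 0.4, -0.1]
grip_width: 36.1
```

```bash
python3 - <<'E'
from h import *
T=st(); print(get_obs()["joint_positions"].round(2)); im=capture("wrist")[:,:,::-1].copy()
for P in([540,-207.5,91.5],[691,-209.7,56]):
    u=proj("wrist",P,T); print(u); cv2.circle(im,tuple(int(v) for v in u),4,(0,0,255),1)
cv2.imwrite("pics/w3.png",im)
E
```

```text
t 10.82 p [ 539.7 -204.8  128.1] jaw 88.9 F [ 0.4  0.4 -0.1] w 36.1
[-0.49  0.53  1.52 -0.    1.1  -2.05]
[312.06430882 278.74880653]
[315.01714932 463.93792664]
```

View pics/w3.png

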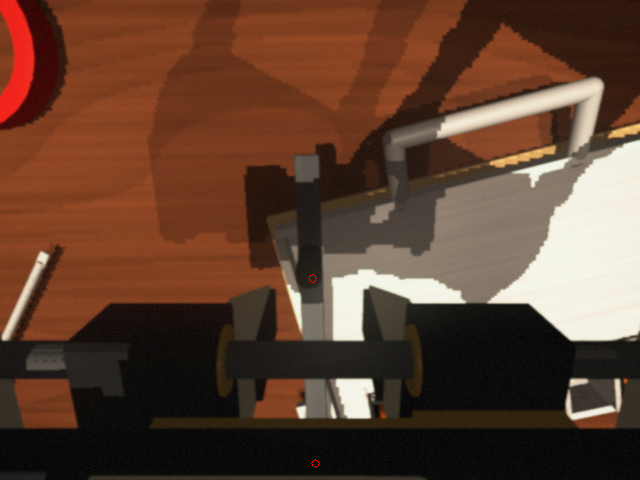

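```bash
python3 - <<'E'
from h import *
T=st()
print(ray("wrist",(307.5,154),55.5,T), ray("wrist",(311,262),91.5,T), ray("wrist",(311,245),55.5,T))
im=cv2.imread("pics/w3.png")[225:305,290:335]; cv2.imwrite("pics/w3c.png",cv2.resize(cv2.convertScaleAbs(im,alpha=2.5,beta=10),(450,600)) if 0 else cv2.resize(cv2.convertScaleAbs(im,alpha=3,beta=10),None,fx=7,fy=7))
E
```

```text
t 10.87 p [ 539.9 -205.1  128.8] jaw 88.9 F [ 0.2 -0.3 -0. ] w 35.9
[ 481.82979002 -209.67326378   55.5       ] [ 531.54455278 -208.22709027   91.5       ] [ 533.89971079 -209.05549423   55.5       ]
```

View pics/w3c.png

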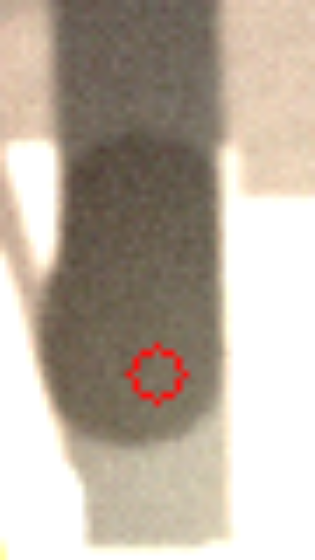

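Request:
carry_out:
  hand: 34
  rows:
    - [-1, -4, -4, 0.5]
    - [-1, -4, -12, 0.5]
    - [-1, -4, -22, 0.5]
    - [-1, -4, -32, 0.5]
    - [-1, -4, -42, 0.5]
    - [-1, -4, -52, 0.5]
    - [-1, -4, -60, 0.5]
    - [-1, -4, -64, 0.5]
    - [-1, -4, -64, 0.5]

```text
time: 11.62
tool_pos: [538.2, -208.8, 63.4]
tcp_rot: [2.99, 1.569, -1.733]
contact_force: [0.1, -0.2, 0.2]
grip_width: 34.0
```

Request:
carry_out:
  hand: 20
  rows:
    - [0, 0, 0, 0]
    - [0, 0, 0, 0]
    - [0, 0, 0, 0]

```text
time: 11.87
tool_pos: [538.5, -209.0, 63.9]
tcp_rot: [-2.865, 1.569, -1.304]
contact_force: [0.0, -0.3, -0.3]
grip_width: 21.4
```

```bash
python3 - <<'E'
from h import *
st(); p=get_obs()["tool_pos"]; P=np.array([690,-209.7]); 
g=lambda q: P+150*np.array([np.cos(np.pi+.235-q),np.sin(np.pi+.235-q)])
for i in range(0,25):
    q=.246+i*.06; d=g(q)-p[:2]; print(round(q,3),d.round(1),round(-np.degrees(i*.06),1))
E
```

```text
t 11.87 p [ 538.5 -209.    63.9] jaw 89.4 F [ 0.  -0.3 -0.3] w 21.4
0.246 [1.5 0.9] -0.0
0.306 [1.8 9.9] -3.4
0.366 [ 2.8 18.8] -6.9
0.426 [ 4.2 27.7] -10.3
0.486 [ 6.2 36.5] -13.8
0.546 [ 8.7 45.2] -17.2
0.606 [11.7 53.6] -20.6
0.666 [15.2 61.9] -24.1
0.726 [19.2 70. ] -27.5
0.786 [23.7 77.8] -30.9
0.846 [28.6 85.3] -34.4
0.906 [34.  92.5] -37.8
0.966 [39.8 99.4] -41.3
1.026 [ 46.  105.9] -44.7
1.086 [ 52.6 112. ] -48.1
1.146 [ 59.5 117.8] -51.6
1.206 [ 66.8 123.1] -55.0
1.266 [ 74.4 127.9] -58.4
1.326 [ 82.2 132.3] -61.9
1.386 [ 90.3 136.2] -65.3
1.446 [ 98.7 139.6] -68.8
1.506 [107.2 142.6] -72.2
1.566 [115.8 145. ] -75.6
1.626 [124.6 146.8] -79.1
1.686 [133.5 148.2] -82.5
```

Request:
carry_out:
  rows:
    - [1, 5, 0, -2]
    - [1, 10, 0, -3.5]
    - [2, 19, 0, -7]
    - [3.5, 28, 0, -10]
    - [5.5, 36, 0, -14]
    - [8, 45, 0, -17]
    - [11, 53, 0, -20.5]
    - [14, 62, 0, -24]
    - [18, 70, 0, -27.5]
    - [23, 78, 0, -31]
    - [28, 85, 0, -34.5]
    - [33, 92.5, 0, -38]
    - [39, 99.5, 0, -41]
    - [45, 106, 0, -44.5]
    - [52, 112, 0, -48]
    - [58.5, 118, 0, -51.5]
    - [66, 123, 0, -55]
    - [66, 123, 0, -55]

```text
time: 13.37
tool_pos: [605.8, -85.2, 64.4]
tcp_rot: [-1.941, 1.569, -1.342]
contact_force: [-1.1, -0.1, 0.5]
grip_width: 19.9
```

```bash
python3 - <<'E'
from h import *
T=st(); p=get_obs()["tool_pos"]; P=np.array([690,-209.7]); d=p[:2]-P; print("r",np.hypot(*d),"q",np.pi+.235-np.arctan2(d[1],d[0]))
g=lambda q: P+150*np.array([np.cos(np.pi+.235-q),np.sin(np.pi+.235-q)])
for q in (1.3,1.4,1.5,1.571,1.6,1.63): print(q,(g(q)-p[:2]).round(1))
a=capture("top")[:,:,::-1][150:300,260:450];b=capture("wrist")[:,:,::-1]
cv2.imwrite("pics/t4.png",np.hstack([cv2.resize(a,(400,300)),cv2.resize(b,(400,300))]))
E
```

```text
t 13.37 p [605.8 -85.2  64.4] jaw 34.3 F [-1.1 -0.1  0.5] w 19.9
r 150.34010668147215 q 1.2112539116929768
1.3 [11.5  6.7]
1.4 [25.  13.3]
1.5 [39.1 18.5]
1.571 [49.3 21.3]
1.6 [53.6 22.3]
1.63 [58.  23.1]
```

View pics/t4.png

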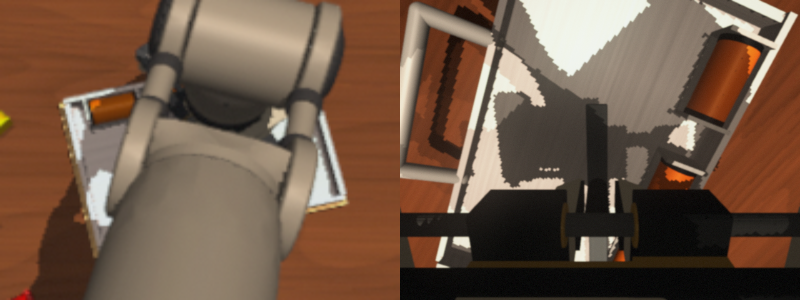

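Request:
carry_out:
  rows:
    - [5, 3, 0, -2.5]
    - [11.5, 6.5, 0, -5]
    - [18, 10, 0, -8]
    - [25, 13, 0, -11]
    - [32, 16, 0, -14]
    - [39, 18.5, 0, -16.5]
    - [44, 20, 0, -18.5]
    - [49, 21, 0, -20.5]
    - [53.5, 22, 0, -20.5]
    - [56, 22.5, 0, -20.5]
    - [58, 23, 0, -20.5]
    - [58, 23, 0, -20.5]
    - [58, 23, 0, -20.5]

```text
time: 14.55
tool_pos: [658.8, -64.0, 64.0]
tcp_rot: [3.094, 1.56, -2.942]
contact_force: [-13.8, -2.1, 7.0]
grip_width: 20.0
```

Request:
carry_out:
  hand: 24
  rows:
    - [-3, -0.7, 0, 0]
    - [-3, -0.7, 0, 0]
    - [-3, -0.7, 0, 0]
    - [-3, -0.7, 5, 0]
    - [-3, -0.7, 20, 0]
    - [-3, -0.7, 40, 0]
    - [-3, -0.7, 65, 0]
    - [-3, -0.7, 95, 0]
    - [-30, 0, 130, 0]
    - [-60, 0, 160, 0]
    - [-95, 0, 180, 0]
    - [-130, -20, 190, 0]
    - [-165, -40, 190, 0]
    - [-200, -70, 190, 0]
    - [-230, -100, 190, 0]
    - [-250, -135, 190, 0]
    - [-255, -170, 190, 0]
    - [-255, -200, 190, 0]
    - [-255, -200, 190, 0]

```text
time: 16.13
tool_pos: [403.5, -269.0, 254.7]
tcp_rot: [-2.806, 1.561, -2.562]
contact_force: [-0.6, -0.1, 0.7]
grip_width: 24.1
```

```bash
python3 - <<'E'
from h import *
st(); im=capture("top"); b=capture("scene")[:,:,::-1][195:305,210:370]
cv2.imwrite("pics/t5.png",np.hstack([cv2.resize(im[150:300,260:460,::-1],(400,300),interpolation=cv2.INTER_CUBIC),cv2.resize(b,(400,300),interpolation=cv2.INTER_CUBIC)]))
E
```

```text
t 16.13 p [ 403.5 -269.   254.7] jaw 14.0 F [-0.6 -0.1  0.7] w 24.1
```

View pics/t5.png

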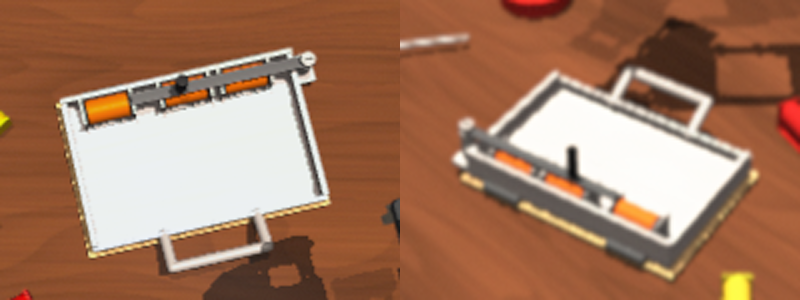

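```bash
python3 - <<'E'
from h import *
y=.235;R=Ro.from_euler("z",y).as_matrix()
a=ray("top",(414-.2,179.8),57);b=ray("top",(326.5,198.3),55.5);d=R.T@(b-a);print("clip",np.hypot(*d[:2]),np.arctan2(d[1],-d[0]))
close_job()
E
```

```text
clip 205.11451024386923 1.5836991082693277
the job is handed in; nothing more can be done
```

I finished the job and handed it in at about 16 s of the 54 s allowed.

- **Raising the tray:** I took the tray by its handle and raised it to about 0.55 rad. The top camera showed all three solenoids square to the fence there.
- **Lowering the tray:** I brought it down slowly at about 0.3 rad/s. It was flat before I let go, because the tool was pressing it down with about 45 N. That force was higher than I intended, since the fingers had slipped about 4 mm on the bar. It was well below the 120 N wrist limit.
- **Row after lowering:** the three solenoids measured within 0.1 mm of one line and within about 0.01 rad of parallel to the fence. They read 18.2–18.3 mm from the fence face instead of 16 mm, which is inside the 5 mm tolerance and close to the 2 mm calibration error.
- **Clip:** I swung it over by its knob until it pushed back at the stop (about 14 N). After release, the last picture gave a clip angle of about 1.58 rad and a length of 205 mm, against the nominal 1.571 rad and 207 mm.

The last pictures show the tray flat, the row still along the fence and the clip over it. The arm was well clear and the tool force was near zero. I never moved near the other things on the bench, but I did not measure their positions again at the end. No check failed.

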